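# Strip a column lamp for refurbishing

### The arm

A 6-joint arm with a two-finger parallel gripper is mounted at the origin on the work surface. World frame = base frame: x ahead of the robot, y to its left, z up, the work surface at z = 0. Lengths are in m, angles in rad, forces in N, time in s.
With the tool pointing down it reaches from about 0.375 to 0.9 m from the base axis. Payload 3.1 kg.
Tool frame: the origin (TCP) lies between the finger pads; the fingertips stand 14 mm ahead of it and the grasp point (between the pads) lies 5 mm behind it (robot.finger_overhang is the z of the fingertips in the tool frame, in m); z points along the fingers, x is the direction in which the jaws open and shut, and the axes are right-handed (so a half turn about z gives the same grasp; the last joint's range is limited). The gripper opens to 85 mm and grips with 20 to 120 N. Pads are 22 mm wide; open, the fingers measure 114 mm over their backs; the gripper's body (76 mm by 85 mm) begins 54 mm behind the grasp point. The pads swing forward as they close: fully open they stand 13 mm farther back than shut.
Start: joints at [1.145, 0.527, 1.433, -0, 1.181, -0.178], TCP at [0.153, 0.606, 0.213] pointing down, gripper open.
Joint ranges: [-3.08, 3.08], [-0.75, 2.2], [0.22, 2.44], [-1.43, 4.57], [0, 2.65], [-2.85, 2.85]. Speed limits (rad/s): [2.79, 2.79, 3.14, 3.14, 3.14, 3.14].

### API

Orientations are given as a rotation vector (axis times angle).
In Python, from cell import robot, imaging gives the robot as it stands. The module is installed in compiled form; this text tells all that it offers.
- The arm moves only by the shell command python3 -m creep 'ROWS'. ROWS is JSON, a list of rows, each a list of 5 numbers: the shift along the tool's x, y, z in mm, then the turn about the tool's z in degrees, then the finger opening in mm, from 0 to 85.4. In form: [[dx, dy, dz, roll, fingers], ...]. A call has 1 to 8 rows; each row shifts and turns the commanded pose from where the row before left it, along the tool's axes as they then stand; what a row does not reach is not made up. A row lasts 1/8 s, in which the tool goes at most 62.5 mm and 10.7 degrees, less where a joint would pass 70% of its speed; a pose out of reach is approached as far as the arm can. A call is refused whole if a number of a shift passes 62.5 or a number of a turn 10.7, either way. A call with a gripper value outside its range is refused whole. The fingers move at their own pace and stop on an object; the grip force is fixed at half the most. Time passes only in rows, so rows that do not move let the fingers close. It gives the time, the measured TCP pose, the force and the opening at its end, in the units of the state.
- robot.get_obs(): the state, without advancing time (a new reading comes with each control period).
- imaging.get_image(name): name is "scene" or "top" or "wrist"; returns the picture (384x512x3 uint8, red, green, blue); there is no depth.
- imaging.camera_info(name): a dict with "K" (3x3 intrinsics, pixels), "xyz" and "attitude" of the camera in the world. Camera axes: x right, y up, looking along -z (the intrinsics and any distortion apply to the point x, -y, -z); pixel columns grow to the right and rows downward; lengths in m; the calibration is good to about 2 mm. A picture is of the moment at which its call begins: read the wrist's pose just before it. camera_info takes no time and is no camera call; for the wrist camera it gives the pose at the moment of the call.
- robot.close_job(): hands the job in, once; it reports no verdict.
Trained networks look in the newest picture that a camera, given by its name, has taken for a name from the list of things; names that differ only in an ending like _2 or _b are one class to them, and where a whole thing is asked for, a point or a joint stands for the part that bears it (a point fixed in the world has none). Each returns a list of dicts, best first, with "p" (0 to 1); they miss things now and then, are a little off and sometimes report something else, mostly with a low value. They report only what shows in the picture. A call takes as long as a camera call. They do not tell look-alikes from the thing itself.
- imaging.look_for(camera, name): "location" ([column, row] as shares, 0 to 1, of the picture: columns of its width, rows of its height, amid what is visible of it).
- imaging.masks_of(camera, name): "region" (384x512 bool, what is visible of it) and "location" ([column, row] as shares, 0 to 1, of the picture: columns of its width, rows of its height, amid what is visible of it).
The state is a dict: "time": time; "q": joint angles; "joint_velocities": joint speeds; "effort": joint torques, N m; "position": TCP position; "eef_rot": TCP orientation; "force": force on the tool from outside, world axes, zero at the start; "wrist_torque": the same for the moment, N m; "grip_width": finger opening in m.
Only numpy, scipy, OpenCV 4.12 (cv2) and the standard library are available. Lean on these libraries where they do the work, as an engineer would, in place of code of your own. Each camera call takes 0.05 s, during which the arm holds its last target. There are 200 camera calls.

### The job

Take the column of this table lamp apart and stand every part upright in the middle of its own work place: the brass cup on the felt polishing pad, the green cap on the spraying stand, the amber glass in the blue washing bowl and the walnut foot on the cork waxing mat. Put the parts down without dropping them, and leave the bare lamp base standing.

Things in the scene. Friction and masses are not known exactly. Their poses are not given: they have to be found in the camera images.
- lamp_base: Lamp base: black iron disc 120 mm across, 28 mm high, loose on the bench, 1.9 kg, with an upright stub 10 mm thick on its axis, tip 84 mm above the bench. On it stands the column, bottom to top: walnut foot (over the stub), amber glass (12 mm of the stub in its bore), green cap, brass cup. The long rod is already drawn out: each part lifts straight up. Origin: centre of the underside; z up.
- brass_cup: Topmost part: brass socket cup, a plain cylinder 36 mm across and 40 mm high (rim 37 mm) with a 16 mm bore, about 100 g, standing over the 8 mm high nipple of the green cap. Grip it round its side. Origin: centre of its underside, z up the bore; at the start 172 mm above the bench.
- green_cap: Second part from the top: dark green enamelled cap: a disc 56 mm across and 16 mm high, on it a step 40 mm across up to 26 mm and a steel nipple 10 mm thick up to 34 mm; a recess 46 mm wide and 6 mm deep underneath sits over the neck of the glass; about 130 g. Grip it round the 56 mm rim. Origin: centre of its underside, z up; at the start 146 mm above the bench.
- glass_body: Third part: amber glass body, 80 mm high: base 60 mm across, belly 78 mm across at 24 mm height, shoulder ending at 52 to 56 mm height, then a straight neck 40 mm across up to the top, 18 mm bore, about 340 g. Grip it by the neck. Origin: centre of its underside, z up; at the start 72 mm above the bench.
- walnut_foot: Lowest part: dark walnut foot, 44 mm high: a flange 104 mm across and 15 mm high carrying a straight hub 44 mm across up to the top (full width from 19 mm up), 16 mm bore, about 200 g. Grip it by the hub. Origin: centre of its underside, z up; at the start 28 mm above the bench, on the iron base.
- felt_pad: Polishing pad: round grey felt block with a brown wooden edge strip, 110 mm across, flat top 18 mm above the bench, fixed. Place of the brass cup. Origin: centre of the underside.
- spray_stand: Spraying stand: round bare aluminium plate with green paint rings on it, 124 mm across, on a short dark foot; flat top 60 mm above the bench, fixed. Place of the green cap. Origin: centre of the underside, on the bench.
- wash_bowl: Washing bowl: round blue plastic bowl, empty, 160 mm across the rim, 50 mm high, wall 4 mm, flat inner floor about 120 mm across and 4 mm above the bench, fixed. Place of the glass body. Origin: centre of the underside.
- cork_mat: Waxing mat: square brown cork mat 130 by 130 mm with a small dark wax stain, top 6 mm above the bench, fixed. Place of the walnut foot. Origin: centre of the underside; x and y along its edges.
There are look-alikes about, which are no part of the job. Several things have the shape of the walnut_foot; the one meant has the colours described above.

How it is judged:
By the outcome, as a careful person would: the job done as asked, in the order asked, and still so for the second after the job is handed in, with the robot touching nothing.
It also fails if it takes over 102 s, if anything falls off the work surface, if the arm or the gripper's body presses on something with over 40 N, if the wrist force passes 120 N, or if a joint passes its speed limit or range.

## Working session

There is one attempt and no reset: what is moved stays moved. The work goes in short steps, Python scripts to look and compute and a shell command to move; the robot and the scene stay as the last step left them, time stands still between calls to the robot, and variables do not carry over. Pictures are saved under pics/ and viewed, about 12 in all and at most 16, crops included, and the job is handed in when it is done.

```bash
mkdir -p pics
cat > h.py <<'E'
import numpy as np, cv2
from scipy.spatial.transform import Rotation as R
from cell import robot, imaging
def snap(c,f=None):
    info=imaging.camera_info(c); im=imaging.get_image(c)
    if f: cv2.imwrite('pics/'+f,im[:,:,::-1])
    return im,info
def rot(i):
    a=np.array(i['attitude'],float)
    return a if a.shape==(3,3) else R.from_rotvec(a).as_matrix()
def ray(i,px,z):
    K=np.array(i['K']); d=np.linalg.inv(K)@[px[0],px[1],1]; d=rot(i)@[d[0],-d[1],-d[2]]
    o=np.array(i['xyz']); return o+d*(z-o[2])/d[2]
def proj(i,p):
    c=rot(i).T@(np.array(p)-i['xyz']); v=np.array(i['K'])@[c[0],-c[1],-c[2]]; return v[:2]/v[2]
def find(c,i,n,z):
    for r in imaging.look_for(c,n):
        px=np.array(r['location'])*[512,384]; print(n,round(r['p'],2),px.round(),ray(i,px,z).round(3))
E
python3 - <<'E'
from h import *
o=robot.get_obs(); print(o); 
ims=[]
for c in ['scene','top']:
    im,i=snap(c,c+'.png'); print(c,i); ims.append(im)
    for n,z in [('lamp_base',.028),('brass_cup',.192),('green_cap',.16),('glass_body',.11),('walnut_foot',.05),('felt_pad',.018),('spray_stand',.06),('wash_bowl',.03),('cork_mat',.006)]: find(c,i,n,z)
E
```

```text
{'time': 0.0, 'q': array([ 1.14447723e+00,  5.28495089e-01,  1.43390633e+00, -1.12338072e-05,
        1.18136521e+00, -1.78494812e-01]), 'joint_velocities': array([ 0.00038415,  0.00103247,  0.00065321, -0.001223  ,  0.000103  ,
       -0.00082178]), 'effort': array([-6.45974887e-04, -4.42356563e+01, -1.78021091e+01, -3.84849081e-04,
        8.59340216e-03,  9.22203157e-06]), 'position': array([0.15296583, 0.60521832, 0.21151459]), 'eef_rot': array([ 2.4781595 ,  1.92922786, -0.00301569]), 'force': array([ 0.8392316 , -0.07215943, -0.06467849]), 'wrist_torque': array([0.00714576, 0.01520388, 0.01637917]), 'grip_width': 0.08536332192234226}
scene {'K': array([[396.57672963,   0.        , 256.9109041 ],
       [  0.        , 396.57672963, 189.61362996],
       [  0.        ,   0.        ,   1.        ]]), 'xyz': array([1.04268885, 0.30537925, 0.97300956]), 'attitude': array([0.40485718, 0.56971972, 1.85410248])}
lamp_base 0.84 [251. 290.] [0.723 0.177 0.028]
brass_cup 0.65 [250. 244.] [0.681 0.162 0.192]
green_cap 0.67 [253. 256.] [0.69  0.172 0.16 ]
glass_body 0.55 [257. 264.] [0.687 
[... 408 characters left out ...]
203 ],
       [  0.        , 403.64136555, 188.98833127],
       [  0.        ,   0.        ,   1.        ]]), 'xyz': array([0.40172708, 0.09029687, 1.08708986]), 'attitude': array([ 0.06546251, -0.06022175, -1.57022485])}
lamp_base 0.87 [235. 137.] [0.625 0.155 0.028]
brass_cup 0.54 [228.  98.] [0.681 0.159 0.192]
green_cap 0.73 [229. 109.] [0.665 0.16  0.16 ]
green_cap 0.16 [192. 200.] [0.451 0.244 0.16 ]
walnut_foot 0.9 [109. 225.] [0.393 0.475 0.05 ]
walnut_foot 0.88 [187. 271.] [0.277 0.274 0.05 ]
walnut_foot 0.63 [234. 126.] [0.649 0.156 0.05 ]
spray_stand 0.71 [292. 195.] [0.469 0.006 0.06 ]
wash_bowl 0.96 [190. 199.] [0.461 0.27  0.03 ]
cork_mat 0.9 [399. 195.] [ 0.472 -0.286  0.006]
```

View pics/scene.png

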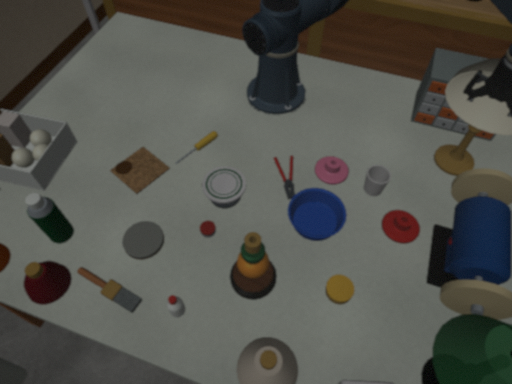

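View pics/top.png

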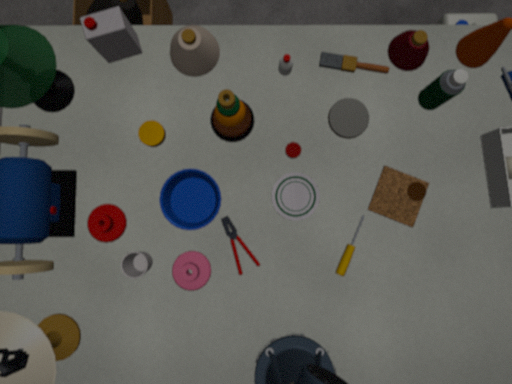

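```bash
cat >> h.py <<'E'
t_=np.linspace(0,2*np.pi,60)
def circ(im,i,x,y,z,d,col,s=4):
    p=np.array([proj(i,[x+d/2*np.cos(t),y+d/2*np.sin(t),z]) for t in t_])
    cv2.polylines(im,[((p+.5)*s).astype(np.int32)],True,col,1)
def up(im,s=4): return cv2.resize(im[:,:,::-1],None,fx=s,fy=s,interpolation=cv2.INTER_CUBIC)
def lampov(b,i,x,y,lv):
    C=[(0,255,255),(0,255,0),(255,0,255),(255,255,0),(0,0,255)]
    for (z,d),c in zip(lv,C): circ(b,i,x,y,z,d,c)
E
python3 - <<'E'
from h import *
L=[(.212,.037),(.162,.056),(.096,.078),(.028,.104),(.0,.12)]
outs=[]
for c,cr in [('scene',(200,220)),('top',(190,70))]:
    im,i=snap(c); b=up(im); b0=b.copy(); lampov(b,i,.675,.163,L)
    x,y=[4*v for v in cr]; outs.append(np.hstack([b0[y:y+300,x:x+400]*1,b[y:y+300,x:x+400]]))
    for n,z in [('felt_pad',.018),('spray_stand',.06),('wash_bowl',.05),('cork_mat',.006),('brass_cup',.2)]:
        for r in imaging.masks_of(c,n)[:2]:
            m=r['region'].astype(np.uint8); cs=max(cv2.findContours(m,0,2)[0],key=len)
            (e,ax,a)=cv2.fitEllipse(cs) if len(cs)>5 else ((0,0),0,0); M=cv2.moments(cs); ce=(M['m10']/M['m00'],M['m01']/M['m00'])
            rr=cv2.minAreaRect(np.array([ray(i,p[0],z)[:2]*1000 for p in cs],np.float32))
            print(c,n,round(r['p'],2),np.round(e),ray(i,e,z)[:2].round(4),'cen',ray(i,ce,z)[:2].round(4),'rect',np.round(rr[0]),np.round(rr[1]),round(rr[2]))
cv2.imwrite('pics/ov1.png',cv2.convertScaleAbs(np.vstack(outs),alpha=1.5))
E
```

```text
scene felt_pad 0.55 [142. 240.] [ 0.6868 -0.1463] cen [ 0.6869 -0.1463] rect [ 685. -147.] [114. 106.] 53
scene spray_stand 0.76 [223. 186.] [0.4776 0.0034] cen [0.4769 0.0038] rect [472.   6.] [135. 124.] 59
scene wash_bowl 0.86 [316. 213.] [0.4672 0.2707] cen [0.4675 0.2707] rect [463. 269.] [159. 159.] 56
scene wash_bowl 0.58 [140. 169.] [ 0.4979 -0.2522] cen [ 0.4991 -0.2529] rect [ 497. -254.] [132. 126.] 68
scene cork_mat 0.79 [139. 170.] [ 0.4754 -0.2795] cen [ 0.4748 -0.2797] rect [ 473. -281.] [138. 131.] 68
scene brass_cup 0.64 [252. 243.] [0.6808 0.1659] cen [0.681  0.1654] rect [681. 165.] [48. 33.] 20
top felt_pad 0.66 [348. 117.] [ 0.6806 -0.1501] cen [ 0.6806 -0.1501] rect [ 681. -150.] [105. 107.] 45
top spray_stand 0.6 [295. 195.] [ 0.4676 -0.0024] cen [ 0.4677 -0.0025] rect [468.  -3.] [120. 115.] 90
top wash_bowl 0.81 [190. 198.] [0.4606 0.2674] cen [0.4608 0.2676] rect [462. 269.] [155. 157.] 0
top wash_bowl 0.25 [232. 117.] [0.6733 0.1616] cen [0.65   0.1562] rect [657. 158.] [67. 99.] 14
top cork_mat 0.71 [398. 196.] [ 0.4707 -0.2838] cen [ 0.4708 -0.2835] rect [ 472. -284.] [132. 131.] 68
top cork_mat 0.64 [228. 104.] [0.7212 0.1738] cen [0.71   0.1717] rect [715. 172.] [53. 65.] 16
top brass_cup 0.74 [226.  98.] [0.6774 0.1643] cen [0.6777 0.1644] rect [678. 165.] [46. 38.] 0
```

View pics/ov1.png

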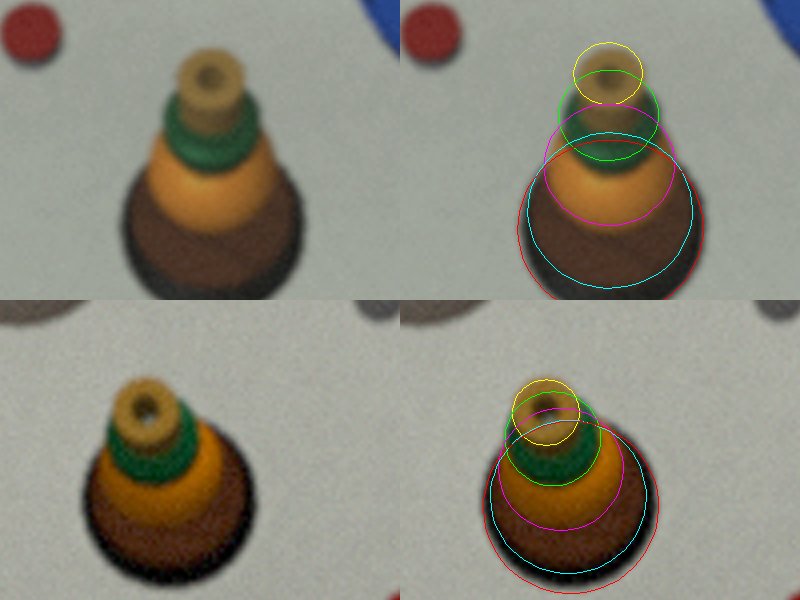

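```bash
cat >> h.py <<'E'
def go(x,y,z):
    o=robot.get_obs(); A=R.from_rotvec(o['eef_rot']).as_matrix()
    print('t',round(o['time'],2),'pos',o['position'].round(4),'F',o['force'].round(1),'w',round(o['grip_width']*1e3,1),'toolx',A[:,0].round(3),'toolz',A[:,2].round(3))
    print('shift mm',(A.T@(np.array([x,y,z])-o['position'])*1e3).round(1))
E
python3 -c "
from h import *
print(robot.finger_overhang); go(.677,.163,.31); i=imaging.camera_info('wrist'); o=robot.get_obs(); A=R.from_rotvec(o['eef_rot']).as_matrix(); print(A.T@(i['xyz']-o['position']),(A.T@rot(i)).round(2),i['K'][0])"
```

```text
0.014
t 1.6 pos [0.1533 0.6059 0.2125] F [-0.2 -0.2  0. ] w 85.1 toolx [0.245 0.969 0.   ] toolz [ 0.  0. -1.]
shift mm [-300.9  616.4  -97.5]
[ 0.00079721 -0.07718224 -0.16225882] [[ 1.    0.   -0.  ]
 [ 0.   -0.95 -0.3 ]
 [-0.    0.3  -0.95]] [302.19328981   0.         253.48967081]
```

```bash
python3 -m creep '[[0,0,-49,0,85],[0,0,-49,0,85],[-25,51,0,0,85],[-25,51,0,0,85],[-25,51,0,0,85],[-25,51,0,0,85],[-25,51,0,0,85],[-25,51,0,0,85]]'; python3 -m creep '[[-25,51,0,0,85],[-25,51,0,0,85],[-25,51,0,0,85],[-25,51,0,0,85],[-25,51,0,0,85],[-25,51,0,0,85],[0,0,0,0,85],[0,0,0,0,85]]'
python3 - <<'E'
from h import *
im,i=snap('wrist'); go(.677,.163,.31)
b=up(im,1.5); L=[(.212,.037),(.162,.056),(.096,.078),(.028,.104),(.0,.12)]
b=np.ascontiguousarray(b)
for z,d in L: circ(b,i,.677,.163,z,d,(255,255,0),1.5)
cv2.imwrite('pics/w1.png',b)
for r in imaging.masks_of('wrist','brass_cup'):
  m=r['region'].astype(np.uint8); ys,xs=np.nonzero(m); print(r['p'],xs.min(),xs.max(),ys.min(),ys.max(), ray(i,np.array(r['location'])*[512,384],.2))
E
```

```text
time: 2.6
position: [0.4144, 0.3841, 0.3107]
eef_rot: [-2.479, -1.93, -0.001]
force: [0.9, 1.1, 0.1]
grip_width: 0.085
time: 3.6
position: [0.6725, 0.1649, 0.31]
eef_rot: [-2.478, -1.928, 0.002]
force: [0.1, -0.1, 0.4]
grip_width: 0.0852
t 3.65 pos [0.6721 0.1656 0.3103] F [ 0.1  0.1 -0.6] w 85.2 toolx [0.245 0.97  0.   ] toolz [-0.001  0.    -1.   ]
shift mm [-1.3  5.4  0.3]
0.85 233 274 166 212 [0.6799302  0.16400497 0.2       ]
```

View pics/w1.png

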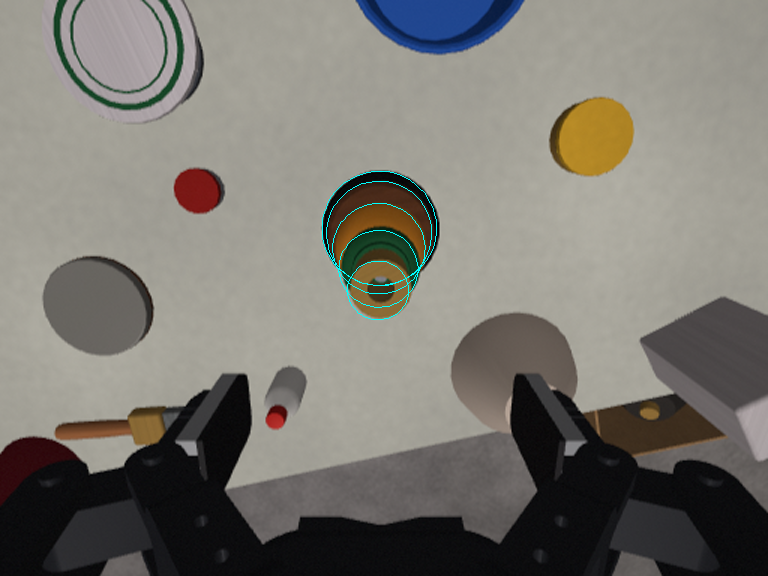

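```bash
python3 -m creep '[[-1,5,0,0,85],[0,0,40,0,85],[0,0,40,0,85],[0,0,37,0,85],[0,0,0,0,85],[0,0,0,0,30],[0,0,0,0,30],[0,0,0,0,30]]'; python3 -m creep '[[0,0,0,0,30],[0,0,0,0,30],[0,0,0,0,30]]'; python3 -c "
from h import *
im,i=snap('wrist','w2.png');go(.677,.163,.192)"
```

```text
time: 4.7
position: [0.6785, 0.1629, 0.1954]
eef_rot: [2.477, 1.929, 0.004]
force: [-0.7, 0.2, 0.2]
grip_width: 0.0318
time: 5.08
position: [0.6776, 0.1627, 0.1935]
eef_rot: [-2.479, -1.93, 0.0]
force: [-0.6, 0.5, 0.7]
grip_width: 0.03
t 5.12 pos [0.6776 0.1627 0.1934] F [-1.1  0.8 -0.8] w 30.3 toolx [ 0.245  0.969 -0.   ] toolz [-0. -0. -1.]
shift mm [ 0.1 -0.6  1.4]
```

View pics/w2.png

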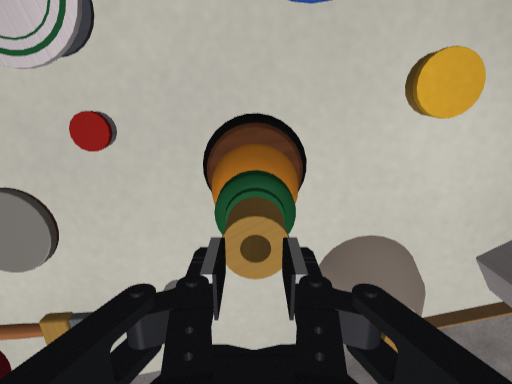

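Run:
```python
from h import *
i=imaging.camera_info('wrist'); o=robot.get_obs(); A=R.from_rotvec(o['eef_rot']).as_matrix(); print(i['K'],i.keys())
for p in [[0,0,0],[0,0,-.005],[0,0,.014],[.015,-.011,.014],[-.015,-.011,.014],[.015,.011,.014],[.015,-.011,-.02]]: print(p,proj(i,o['position']+A@p).round())
for z in(.212,.172): print(proj(i,[.677,.163,z]), proj(i,[.677+.018,.163,z]))
im,i=snap('wrist'); b=np.ascontiguousarray(up(im,4))
for z,d in [(.212,.037),(.172,.036)]: circ(b,i,.677,.163,z,d,(255,255,0),4)
for p in [[.015,-.011,.014],[-.015,-.011,.014],[.015,.011,.014],[-.015,.011,.014],[.015,-.011,-.02],[0,0,0]]:
    q=proj(i,o['position']+A@p); cv2.circle(b,tuple((q*4).astype(int)),4,(0,0,255),2)
ims,isn=snap('scene'); b2=up(ims,6)[200*6:290*6,200*6:310*6]
cv2.imwrite('pics/w3.png',np.hstack([b[190*4:340*4,160*4:350*4][:540,:],b2[:540,:660]])[:, :]); 
m=cv2.imread('pics/w3.png'); m=cv2.resize(m,None,fx=.56,fy=.56) if m.shape[1]>800 else m; cv2.imwrite('pics/w3.png',m)
```

```text
[[302.19328981   0.         253.48967081]
 [  0.         302.19328981 194.08435845]
 [  0.           0.           1.        ]] dict_keys(['K', 'xyz', 'attitude'])
[0, 0, 0] [252. 236.]
[0, 0, -0.005] [252. 239.]
[0, 0, 0.014] [252. 226.]
[0.015, -0.011, 0.014] [276. 210.]
[-0.015, -0.011, 0.014] [228. 210.]
[0.015, 0.011, 0.014] [275. 242.]
[0.015, -0.011, -0.02] [281. 233.]
[252.12789414 249.70341615] [260.24579456 278.30160996]
[252.36349243 220.56566112] [258.95503462 244.56416349]
```

View pics/w3.png

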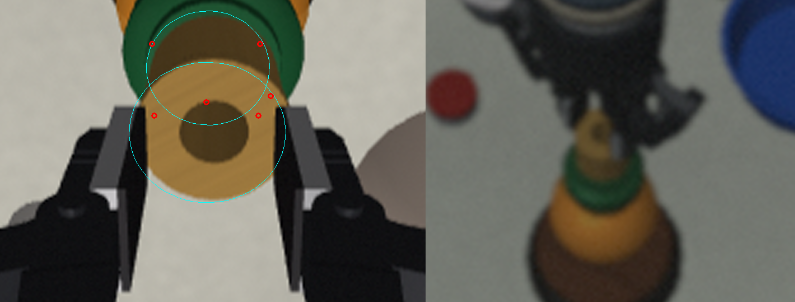

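```bash
python3 -m creep '[[0,0,0,0,85],[0,0,0,0,85],[0,0,0,0,85],[0,0,8,0,85],[0,0,7,0,85],[0,0,0,0,30],[0,0,0,0,30],[0,0,0,0,30]]'; python3 -m creep '[[0,0,0,0,30],[0,0,0,0,30]]'; python3 -c "
from h import *
im,i=snap('wrist','w4.png');go(.677,.163,.192)"
```

```text
time: 6.22
position: [0.6782, 0.163, 0.1793]
eef_rot: [2.479, 1.929, 0.002]
force: [-0.6, 0.5, 0.1]
grip_width: 0.0343
time: 6.48
position: [0.6782, 0.1628, 0.1792]
eef_rot: [2.478, 1.929, 0.002]
force: [0.9, 0.9, 2.2]
grip_width: 0.0339
t 6.53 pos [0.6782 0.1628 0.1792] F [0.7 0.6 3. ] w 33.8 toolx [0.245 0.969 0.001] toolz [ 0.002  0.    -1.   ]
shift mm [ -0.1  -1.2 -12.8]
```

View pics/w4.png

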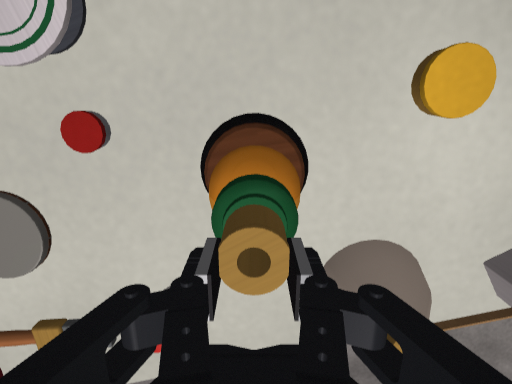

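```bash
python3 -m creep '[[0,0,-5,0,30],[0,0,-10,0,30],[0,0,-25,0,30],[0,0,-50,0,30],[0,0,0,0,30]]'; python3 -c "
from h import *
im,i=snap('wrist'); im2,i2=snap('scene'); b=up(im2,4)[180*4:300*4,190*4:310*4]
cv2.imwrite('pics/w5.png',cv2.convertScaleAbs(np.hstack([up(im,1.25)[:480,160:480],b]),alpha=1.3));go(.683,-.148,.27)"
```

```text
time: 7.15
position: [0.6806, 0.1631, 0.2744]
eef_rot: [2.474, 1.926, 0.015]
force: [1.5, -0.2, -1.0]
grip_width: 0.0337
t 7.25 pos [0.6774 0.1627 0.269 ] F [ 0.1  0.3 -2. ] w 34.2 toolx [0.245 0.969 0.   ] toolz [ 0.001  0.    -1.   ]
shift mm [-299.9   81.6   -1. ]
```

View pics/w5.png

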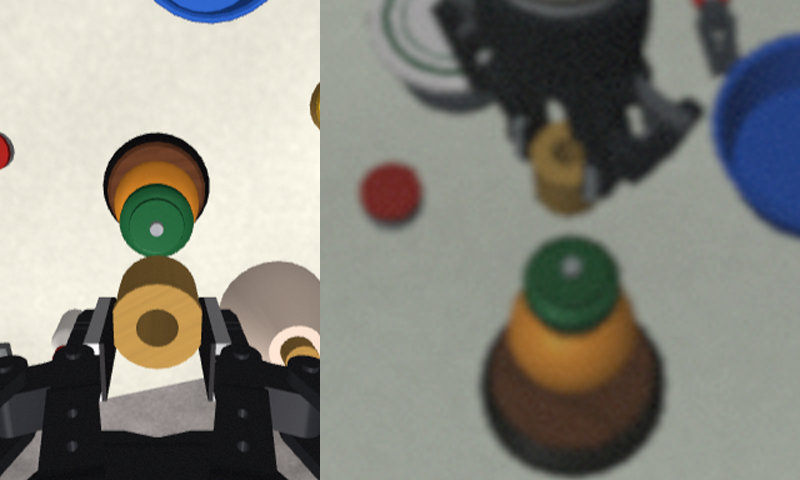

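```bash
python3 -m creep '[[-50,13.5,0,0,30],[-50,13.5,0,0,30],[-50,13.5,0,0,30],[-50,13.5,0,0,30],[-50,13.5,0,0,30],[-50,13.5,0,0,30],[0,0,0,0,30],[0,0,0,0,30]]'
cat >> h.py <<'E'
def cen(i,n,z,k=1):
    for r in imaging.masks_of('wrist',n)[:k]:
        m=r['region'].astype(np.uint8); cs=max(cv2.findContours(m,0,2)[0],key=len)
        P=np.array([ray(i,p[0],z)[:2]*1000 for p in cs],np.float32); rr=cv2.minAreaRect(P); c=cv2.minEnclosingCircle(P)
        x,y,w,h=cv2.boundingRect(cs)
        print(n,round(r['p'],2),'box',x,y,w,h,'rect',np.round(rr[0],1),np.round(rr[1]),round(rr[2]),'circ',np.round(c[0],1),round(c[1],1))
E
python3 - <<'E'
from h import *
im,i=snap('wrist'); cen(i,'felt_pad',.018); go(.683,-.149,.10)
b=np.ascontiguousarray(up(im,1.25))
circ(b,i,.683,-.149,.018,.110,(0,255,255),1.25)
cv2.imwrite('pics/w6.png',b)
E
```

```text
time: 8.25
position: [0.6814, -0.1475, 0.2665]
eef_rot: [-2.477, -1.927, 0.002]
force: [0.4, 0.7, -1.3]
grip_width: 0.0341
felt_pad 0.76 box 211 117 80 80 rect [ 681.  -150.2] [109. 109.] 76 circ [ 681.6 -150.4] 55.6
t 8.35 pos [ 0.682  -0.1464  0.2674] F [ 0.8 -0.6 -1.6] w 33.9 toolx [0.244 0.97  0.001] toolz [-0.002  0.001 -1.   ]
shift mm [ -2.4   2.  167.4]
```

View pics/w6.png

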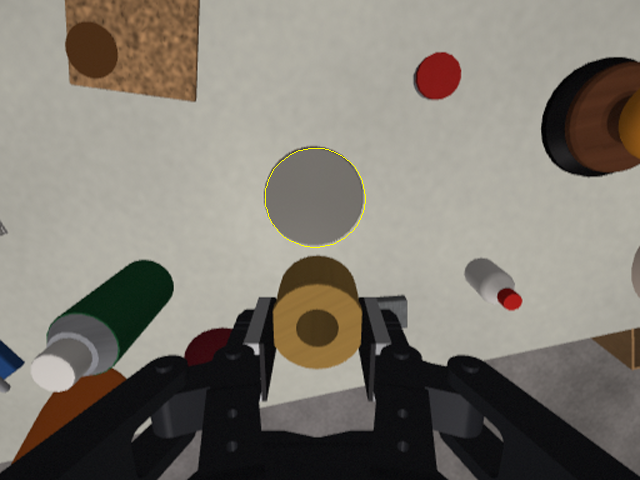

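```bash
python3 -m creep '[[-3.5,0.5,40,0,30],[0,0,55,0,30],[0,0,55,0,30],[0,0,50,0,30],[0,0,20,0,30],[0,0,10,0,30],[0,0,0,0,30],[0,0,0,0,30]]'; python3 -c "
from h import *
go(.682,-.150,.0255)"
```

```text
time: 9.35
position: [0.6838, -0.152, 0.0408]
eef_rot: [2.476, 1.928, 0.003]
force: [0.1, -0.1, -1.2]
grip_width: 0.0338
t 9.35 pos [ 0.6838 -0.152   0.0408] F [ 0.1 -0.1 -1.2] w 33.8 toolx [ 0.245  0.969 -0.001] toolz [ 0.004 -0.002 -1.   ]
shift mm [ 1.5 -2.3 15.3]
```

```bash
python3 -m creep '[[1,-1.5,10,0,30],[0,0,2,0,30],[0,0,1,0,30],[0,0,0,0,30]]'; python3 -m creep '[[0,0,1,0,30],[0,0,0,0,30]]';python3 -m creep '[[0,0,1,0,30],[0,0,0,0,30]]'; python3 -c "
from h import *
go(.682,-.150,.0255)"
```

```text
time: 9.85
position: [0.681, -0.1502, 0.0255]
eef_rot: [2.479, 1.93, 0.0]
force: [0.6, 0.5, -1.1]
grip_width: 0.034
time: 10.1
position: [0.6813, -0.1503, 0.0252]
eef_rot: [2.478, 1.929, 0.001]
force: [-1.5, 0.1, 3.4]
grip_width: 0.034
time: 10.35
position: [0.6813, -0.1503, 0.0252]
eef_rot: [2.478, 1.929, 0.001]
force: [-2.6, 2.2, 7.5]
grip_width: 0.0339
t 10.35 pos [ 0.6813 -0.1503  0.0252] F [-2.6  2.2  7.5] w 33.9 toolx [ 0.245  0.969 -0.   ] toolz [ 0.001 -0.    -1.   ]
shift mm [ 0.4  0.6 -0.3]
```

```bash
python3 -m creep '[[0,0,0,0,50],[0,0,0,0,85],[0,0,0,0,85],[0,0,0,0,85],[0,0,-50,0,85],[0,0,-60,0,85],[0,0,-60,0,85],[0,0,-60,0,85]]'; python3 -c "
from h import *
go(.677,.163,.25)
im,i=snap('wrist'); cen(i,'brass_cup',.058); cen(i,'felt_pad',.018)"
```

```text
time: 11.35
position: [0.6807, -0.15, 0.2553]
eef_rot: [-2.479, -1.93, 0.0]
force: [1.0, -0.3, -0.5]
grip_width: 0.085
t 11.35 pos [ 0.6807 -0.15    0.2553] F [ 1.  -0.3 -0.5] w 85.0 toolx [0.245 0.969 0.   ] toolz [-0.  0. -1.]
shift mm [302.6 -80.3   5.3]
brass_cup 0.86 box 239 146 31 34 rect [ 679. -148.] [37. 40.] 57 circ [ 678.6 -147.9] 20.5
felt_pad 0.92 box 212 117 82 82 rect [ 681.  -150.7] [108. 109.] 52 circ [ 681.6 -150.7] 55.3
```

```bash
python3 -m creep '[[50,-13,0,0,85],[50,-13,0,0,85],[50,-13,0,0,85],[50,-13,0,0,85],[50,-13,0,0,85],[50,-13,0,0,85],[2.5,-2,0,0,85],[0,0,0,0,85]]'; python3 -c "
from h import *
go(.677,.163,.129)
im,i=snap('wrist'); cen(i,'green_cap',.162)
b=np.ascontiguousarray(up(im,1.5)[150:576])
b=np.ascontiguousarray(up(im,1.5))
for z,d in [(.180,.01),(.172,.04),(.162,.056),(.096,.078)]: circ(b,i,.677,.163,z,d,(255,255,0),1.5)
cv2.imwrite('pics/w7.png',b[200:,150:600])"
```

```text
time: 12.5
position: [0.6767, 0.1627, 0.2518]
eef_rot: [-2.477, -1.93, 0.005]
force: [-0.6, -0.5, 0.8]
grip_width: 0.0848
t 12.5 pos [0.6767 0.1627 0.2518] F [-0.6 -0.5  0.8] w 84.8 toolx [ 0.244  0.97  -0.002] toolz [-0.003 -0.001 -1.   ]
shift mm [  0.6   0.6 122.8]
green_cap 0.72 box 223 157 64 65 rect [676.3 165.2] [56. 57.] 49 circ [675.9 164.2] 29.4
```

View pics/w7.png

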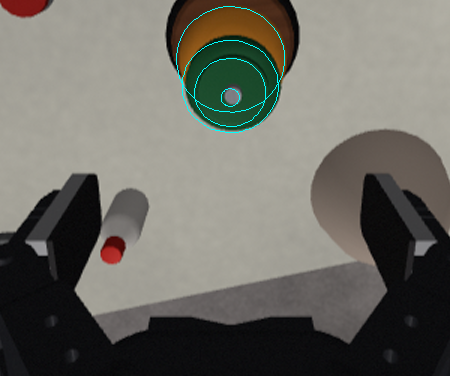

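```bash
python3 -m creep '[[0.5,0.5,50,0,85],[0,0,50,0,85],[0,0,22,0,85],[0,0,0,0,85],[0,0,0,0,46],[0,0,0,0,46],[0,0,0,0,46],[0,0,0,0,46]]'; python3 -m creep '[[0,0,0,0,46],[0,0,0,0,46]]'; python3 -c "
from h import *
go(.677,.163,.129)"
```

```text
time: 13.6
position: [0.6801, 0.1631, 0.1342]
eef_rot: [2.476, 1.928, 0.007]
force: [-0.1, -0.8, 6.1]
grip_width: 0.0527
time: 13.85
position: [0.6801, 0.1631, 0.1342]
eef_rot: [2.476, 1.928, 0.007]
force: [1.3, -1.6, 5.4]
grip_width: 0.0531
t 13.85 pos [0.6801 0.1631 0.1342] F [ 1.3 -1.6  5.4] w 53.1 toolx [0.245 0.969 0.001] toolz [ 0.005 -0.    -1.   ]
shift mm [-0.8 -3.   5.2]
```

```bash
python3 -m creep '[[0,0,-5,0,46],[0,0,-5,0,46],[0,0,-10,0,46],[0,0,-20,0,46],[0,0,-40,0,46],[0,0,0,0,46],[0,0,0,0,46]]'; python3 -c "
from h import *
go(.472,.001,.20)
im,i=snap('wrist'); im2,i2=snap('scene'); b=up(im2,4)[180*4:300*4,190*4:310*4]
cv2.imwrite('pics/w8.png',cv2.convertScaleAbs(np.hstack([up(im,1.25)[:480,160:480],b]),alpha=1.3))"
```

```text
time: 14.72
position: [0.6776, 0.1631, 0.2111]
eef_rot: [-2.478, -1.93, 0.001]
force: [-0.5, -0.0, -1.0]
grip_width: 0.0528
t 14.72 pos [0.6776 0.1631 0.2111] F [-0.5 -0.  -1. ] w 52.8 toolx [ 0.245  0.969 -0.   ] toolz [-0.001 -0.    -1.   ]
shift mm [-207.5 -159.5   11.3]
```

View pics/w8.png

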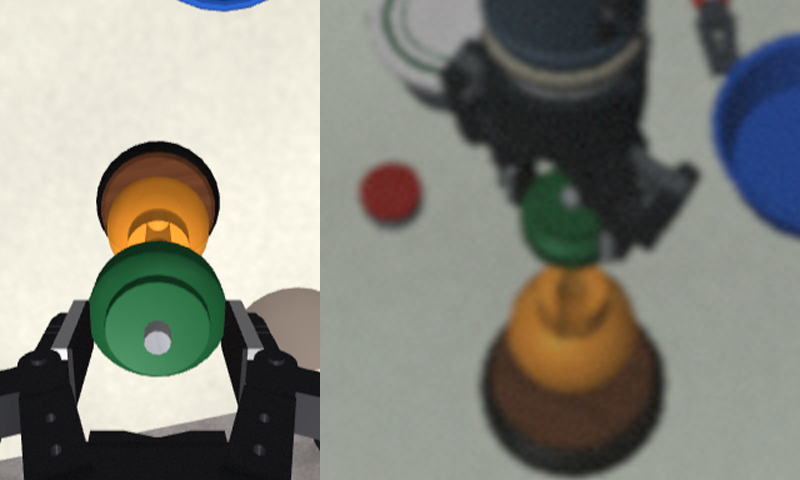

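```bash
python3 -m creep '[[-41.5,-32,0,0,46],[-41.5,-32,0,0,46],[-41.5,-32,0,0,46],[-41.5,-32,0,0,46],[-41.5,-32,0,0,46],[0,0,0,0,46],[0,0,0,0,46]]'
python3 - <<'E'
from h import *
im,i=snap('wrist'); cen(i,'spray_stand',.06); go(.472,.001,.055)
b=np.ascontiguousarray(up(im,1.25))
circ(b,i,.472,.001,.06,.124,(0,0,255),1.25)
cv2.imwrite('pics/w9.png',b)
E
```

```text
time: 15.7
position: [0.4726, 0.0011, 0.2112]
eef_rot: [-2.48, -1.929, -0.001]
force: [-0.4, -0.5, -1.4]
grip_width: 0.0533
spray_stand 0.74 box 192 109 116 101 rect [457.    1.1] [122. 104.] 80 circ [465.9  -0.6] 62.0
t 15.8 pos [0.4734 0.0015 0.2114] F [-0.1  0.1 -0.1] w 52.6 toolx [0.245 0.97  0.   ] toolz [ 0.001  0.    -1.   ]
shift mm [ -0.9  -1.3 156.4]
```

View pics/w9.png

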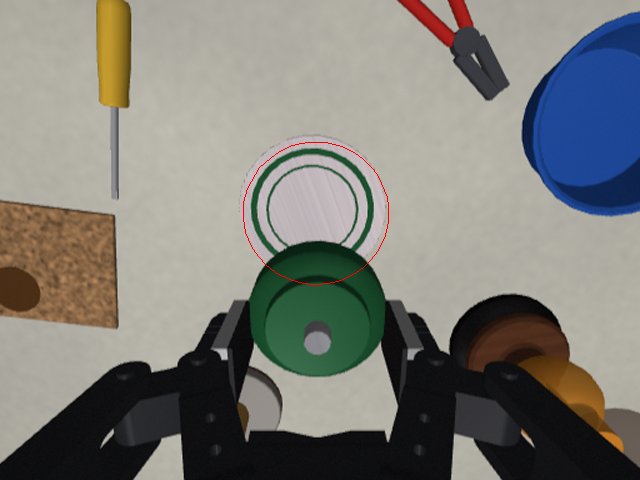

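```bash
python3 -m creep '[[-4,-6.5,30,0,46],[0,0,50,0,46],[0,0,40,0,46],[0,0,20,0,46],[0,0,10,0,46],[0,0,0,0,46],[0,0,0,0,46]]'; python3 -c "
from h import *
go(.466,-.001,.048)"
```

```text
time: 16.68
position: [0.4659, -0.0011, 0.0622]
eef_rot: [2.477, 1.93, 0.002]
force: [-0.5, -0.3, -0.0]
grip_width: 0.053
t 16.68 pos [ 0.4659 -0.0011  0.0622] F [-0.5 -0.3 -0. ] w 53.0 toolx [0.245 0.97  0.   ] toolz [ 0.002 -0.    -1.   ]
shift mm [ 0.1  0.1 14.2]
```

```bash
python3 -m creep '[[0,0,6,0,46],[0,0,3,0,46],[0,0,0,0,46]]'; python3 -m creep '[[0,0,2,0,46],[0,0,0,0,46]]';python3 -m creep '[[0,0,1,0,46],[0,0,0,0,46]]';python3 -m creep '[[0,0,1,0,46],[0,0,0,0,46]]'
```

```text
time: 17.05
position: [0.4648, -0.0011, 0.0525]
eef_rot: [-2.479, -1.93, 0.0]
force: [0.7, 0.4, -0.7]
grip_width: 0.0529
time: 17.3
position: [0.4649, -0.0011, 0.0504]
eef_rot: [-2.479, -1.93, 0.0]
force: [-0.0, -0.1, -1.7]
grip_width: 0.0532
time: 17.55
position: [0.4649, -0.0011, 0.0495]
eef_rot: [-2.479, -1.93, 0.0]
force: [-0.6, -0.3, -1.4]
grip_width: 0.053
time: 17.8
position: [0.4649, -0.0011, 0.0485]
eef_rot: [-2.479, -1.93, 0.0]
force: [0.3, 1.0, -1.9]
grip_width: 0.0531
```

```bash
for k in 1 2 3; do python3 -m creep '[[0,0,1,0,46],[0,0,0,0,46]]' | sed -n '2p;4p'; done
```

```text
position: [0.4649, -0.0011, 0.0481]
force: [-0.5, -1.0, 5.8]
position: [0.4649, -0.0011, 0.0481]
force: [-2.7, 0.8, 15.4]
position: [0.465, -0.0011, 0.048]
force: [-4.9, 0.8, 24.1]
```

```bash
python3 -m creep '[[0,0,-2,0,46],[0,0,0,0,65],[0,0,0,0,85],[0,0,0,0,85],[0,0,-30,0,85],[0,0,-50,0,85],[0,0,-60,0,85],[0,0,-60,0,85]]'; python3 -c "
from h import *
im,i=snap('wrist'); cen(i,'green_cap',.076); cen(i,'spray_stand',.06);go(.677,.163,.23)"
```

```text
time: 19.55
position: [0.4644, -0.001, 0.249]
eef_rot: [-2.478, -1.929, 0.001]
force: [1.4, -0.2, -0.3]
grip_width: 0.0854
green_cap 0.95 box 230 142 49 50 rect [461.9   1.2] [54. 57.] 76 circ [461.6   0.8] 28.7
spray_stand 0.61 box 202 115 104 102 rect [466.4  -0.5] [123. 122.] 76 circ [466.1  -0.7] 62.3
t 19.7 pos [ 0.4671 -0.0015  0.2506] F [ 0.4 -0.4 -0.5] w 85.2 toolx [0.245 0.97  0.   ] toolz [ 0.008 -0.002 -1.   ]
shift mm [211.  163.   21.9]
```

```bash
python3 -m creep '[[42,32.5,0,0,85],[42,32.5,0,0,85],[42,32.5,0,0,85],[42,32.5,0,0,85],[42,32.5,0,0,85],[0,0,0,0,85],[0,0,0,0,85]]'; python3 -c "
from h import *
go(.677,.163,.116)
im,i=snap('wrist'); cen(i,'glass_body',.096);cen(i,'lamp_base',.014)
b=np.ascontiguousarray(up(im,1.5))
for z,d in [(.152,.04),(.152,.018),(.096,.078),(.028,.104)]: circ(b,i,.677,.163,z,d,(255,255,0),1.5)
cv2.imwrite('pics/w10.png',b[200:,150:600])"
```

```text
time: 20.58
position: [0.6723, 0.1624, 0.2448]
eef_rot: [-2.477, -1.929, 0.007]
force: [-1.2, -1.2, -0.3]
grip_width: 0.085
t 20.57 pos [0.6723 0.1624 0.2448] F [-1.2 -1.2 -0.3] w 85.0 toolx [ 0.245  0.97  -0.002] toolz [-0.005 -0.001 -1.   ]
shift mm [  2.    5.  128.8]
glass_body 0.73 box 220 143 73 73 rect [678.5 164.3] [77. 79.] 76 circ [678.5 164.7] 40.2
lamp_base 0.56 box 211 118 90 58 rect [652.8 168.4] [118.  70.] 81 circ [675.6 164.9] 59.5
```

View pics/w10.png

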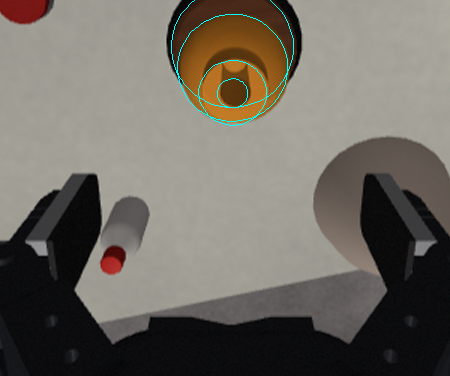

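Aligned to about 1 mm (neck at about (233,92) in the crop). Lower to the neck.

```bash
python3 -m creep '[[1.5,4,45,0,85],[0,0,45,0,85],[0,0,30,0,85],[0,0,9,0,85],[0,0,0,0,85],[0,0,0,0,85],[0,0,0,0,85]]'; python3 -c "
from h import *
go(.677,.163,.116)"
```

```text
time: 21.6
position: [0.6792, 0.1632, 0.1203]
eef_rot: [2.478, 1.929, 0.004]
force: [0.0, -0.1, 0.3]
grip_width: 0.0853
t 21.6 pos [0.6792 0.1632 0.1203] F [ 0.  -0.1  0.3] w 85.3 toolx [0.245 0.969 0.001] toolz [ 0.003  0.    -1.   ]
shift mm [-0.7 -2.1  4.3]
```

```bash
python3 -m creep '[[-0.5,-1,3,0,85],[0,0,0,0,85],[0,0,0,0,30],[0,0,0,0,30],[0,0,0,0,30],[0,0,0,0,30],[0,0,0,0,30],[0,0,0,0,30]]'; python3 -m creep '[[0,0,-3,0,30],[0,0,-5,0,30],[0,0,-10,0,30],[0,0,-20,0,30],[0,0,-30,0,30],[0,0,-40,0,30],[0,0,0,0,30],[0,0,0,0,30]]'; python3 -c "
from h import *
go(.463,.270,.2)
im,i=snap('wrist'); im2,i2=snap('scene'); b=up(im2,4)[180*4:300*4,190*4:310*4]
cv2.imwrite('pics/w11.png',cv2.convertScaleAbs(np.hstack([up(im,1.25)[:480,160:480],b]),alpha=1.3))"
```

```text
time: 22.6
position: [0.6774, 0.1631, 0.116]
eef_rot: [2.479, 1.93, 0.001]
force: [-0.1, 0.5, 3.6]
grip_width: 0.0379
time: 23.6
position: [0.676, 0.1627, 0.2224]
eef_rot: [-2.478, -1.929, 0.003]
force: [0.7, -0.1, -4.2]
grip_width: 0.038
t 23.6 pos [0.676  0.1627 0.2224] F [ 0.7 -0.1 -4.2] w 38.0 toolx [ 0.245  0.969 -0.001] toolz [-0.002 -0.    -1.   ]
shift mm [  51.8 -232.8   22.8]
```

View pics/w11.png

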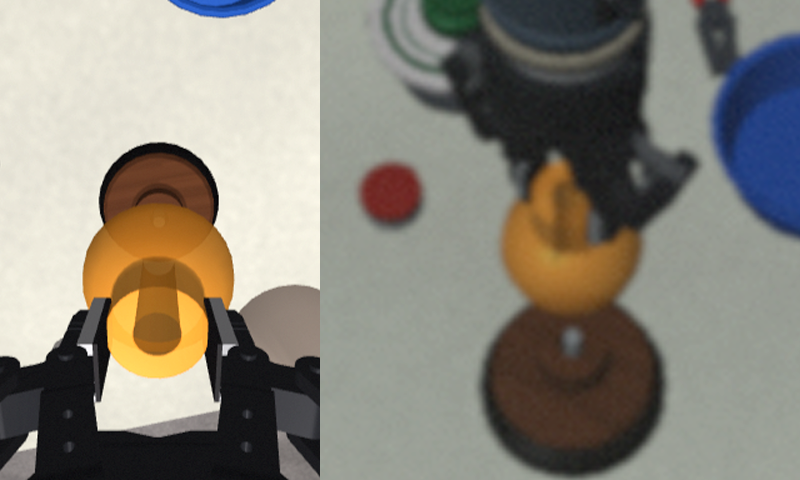

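```bash
python3 -m creep '[[13,-55,0,0,30],[13,-55,0,0,30],[13,-55,0,0,30],[13,-55,0,0,30],[0,-13,0,0,30],[0,0,0,0,30],[0,0,0,0,30]]'; python3 -c "
from h import *
go(.463,.269,.06)
im,i=snap('wrist','w12.png'); cen(i,'wash_bowl',.05)
# blue rim pixels fit
hsv=cv2.cvtColor(im,cv2.COLOR_RGB2HSV); m=cv2.inRange(hsv,(100,120,40),(130,255,255)); n,l,s,c=cv2.connectedComponentsWithStats(m); k=1+s[1:,4].argmax(); cs=max(cv2.findContours((l==k).astype(np.uint8),0,1)[0],key=len)
P=np.array([ray(i,p[0],.05)[:2]*1000 for p in cs]); 
from scipy.optimize import least_squares
f=least_squares(lambda v:np.hypot(*(P-v).T)-80,[463,269],loss='soft_l1',f_scale=1); r=f.fun; print(f.x,np.mean(abs(r)<3),s[k])
"
```

```text
time: 24.58
position: [0.4657, 0.27, 0.2233]
eef_rot: [2.479, 1.928, 0.001]
force: [0.2, -0.3, -3.1]
grip_width: 0.0376
t 24.57 pos [0.4657 0.27   0.2233] F [ 0.2 -0.3 -3.1] w 37.6 toolx [0.246 0.969 0.   ] toolz [ 0.001 -0.    -1.   ]
shift mm [ -1.7  -2.5 163.3]
wash_bowl 0.93 box 181 90 141 112 rect [440.8 273.4] [159. 120.] 78 circ [459.6 269.8] 79.7
[460.64594067 269.54971334] 0.6896551724137931 [ 181   90  141  113 9909]
```

```bash
python3 -m creep '[[-2,-4,10,0,30],[0,0,45,0,30],[0,0,45,0,30],[0,0,40,0,30],[0,0,15,0,30],[0,0,5,0,30],[0,0,0,0,30],[0,0,0,0,30]]'; python3 -m creep '[[0,0,0,0,30],[0,0,0,0,30]]'; python3 -c "
from h import *
go(.461,.269,.048)"
```

```text
time: 25.68
position: [0.4607, 0.2699, 0.0649]
eef_rot: [2.478, 1.929, 0.005]
force: [0.3, 0.1, -3.3]
grip_width: 0.038
time: 25.92
position: [0.4599, 0.2696, 0.0642]
eef_rot: [2.478, 1.93, 0.002]
force: [0.4, -0.3, -4.1]
grip_width: 0.0383
t 25.93 pos [0.4599 0.2696 0.0642] F [ 0.4 -0.3 -4.1] w 38.3 toolx [0.245 0.969 0.001] toolz [ 0.001  0.    -1.   ]
shift mm [-0.4  1.2 16.2]
```

```bash
python3 -m creep '[[0,1,6,0,30],[0,0,5,0,30],[0,0,2,0,30],[0,0,0,0,30]]'; for k in 1 2 3 4; do python3 -m creep '[[0,0,1,0,30],[0,0,0,0,30]]' | sed -n '2p;4p'; done
```

```text
time: 26.42
position: [0.4603, 0.2691, 0.0501]
eef_rot: [-2.479, -1.93, 0.001]
force: [-0.2, -0.3, -3.8]
grip_width: 0.038
position: [0.4606, 0.2693, 0.0495]
force: [-0.5, 0.6, -3.6]
position: [0.4605, 0.2692, 0.0485]
force: [0.4, 0.6, -3.2]
position: [0.4608, 0.2694, 0.048]
force: [-0.8, 0.3, 2.6]
position: [0.4609, 0.2695, 0.0479]
force: [-1.2, 0.4, 9.9]
```

Contact at the predicted height. Release and go back for the foot.

```bash
python3 -m creep '[[0,0,-1,0,30],[0,0,0,0,45],[0,0,0,0,60],[0,0,0,0,60],[0,0,-30,0,60],[0,0,-50,0,80],[0,0,-60,0,85],[0,0,-40,0,85]]'; python3 -c "
from h import *
im,i=snap('wrist'); cen(i,'glass_body',.084); cen(i,'wash_bowl',.05);go(.677,.163,.22)"
```

```text
time: 28.42
position: [0.4613, 0.2695, 0.2302]
eef_rot: [2.478, 1.929, 0.005]
force: [0.6, 0.6, -0.5]
grip_width: 0.0848
glass_body 0.81 box 222 131 64 65 rect [449.7 273.2] [65. 66.] 48 circ [450.3 273.3] 34.1
wash_bowl 0.7 box 183 93 140 138 rect [459.7 270.3] [160. 159.] 47 circ [459.9 269.9] 80.8
t 28.57 pos [0.462  0.2698 0.2299] F [ 0.3 -0.4 -0.7] w 85.0 toolx [0.245 0.969 0.003] toolz [ 0.006  0.002 -1.   ]
shift mm [-50.9 234.5  10.9]
```

```bash
python3 -m creep '[[-12.5,57,0,0,85],[-12.5,57,0,0,85],[-12.5,57,0,0,85],[-12.5,57,0,0,85],[0,9,0,0,85],[0,0,0,0,85],[0,0,0,0,85],[0,0,0,0,85]]'; python3 -c "
from h import *
go(.677,.163,.038)
im,i=snap('wrist'); cen(i,'walnut_foot',.043,2);cen(i,'lamp_base',.028)
i2=i; b=np.ascontiguousarray(up(im,1.5))
for z,d in [(.084,.01),(.072,.044),(.043,.104),(.028,.12)]: circ(b,i,.677,.163,z,d,(255,255,0),1.5)
cv2.imwrite('pics/w13.png',b[100:,150:600])"
```

```text
time: 29.58
position: [0.6767, 0.1637, 0.2276]
eef_rot: [-2.477, -1.931, 0.001]
force: [0.6, -0.4, -0.7]
grip_width: 0.085
t 29.57 pos [0.6767 0.1637 0.2276] F [ 0.6 -0.4 -0.7] w 85.0 toolx [ 0.244  0.97  -0.   ] toolz [-0.001  0.    -1.   ]
shift mm [ -0.6   0.7 189.6]
walnut_foot 0.7 box 210 122 88 86 rect [675.7 165.1] [102. 101.] 76 circ [675.8 165.5] 51.8
lamp_base 0.78 box 207 113 94 73 rect [659.3 169.6] [114.  85.] 74 circ [673.6 165.2] 58.3
```

View pics/w13.png

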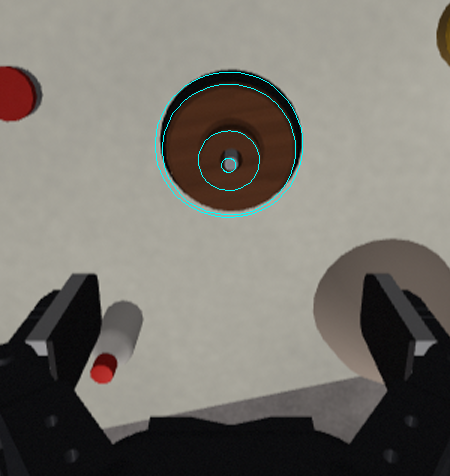

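```bash
python3 -m creep '[[0,-1,40,0,85],[0,0,50,0,85],[0,0,40,0,85],[0,0,30,0,85],[0,0,10,0,85],[0,0,0,0,85],[0,0,0,0,85]]'; python3 -m creep '[[0,0,10,0,85],[0,0,7,0,85],[0,0,0,0,85],[0,0,0,0,85]]';  python3 -c "
from h import *
go(.676,.1635,.038)"
```

```text
time: 30.6
position: [0.6785, 0.1631, 0.0594]
eef_rot: [2.477, 1.929, 0.004]
force: [0.1, -0.6, -0.5]
grip_width: 0.0849
time: 31.1
position: [0.6771, 0.1629, 0.0404]
eef_rot: [-2.479, -1.93, 0.0]
force: [-0.2, -0.4, -0.2]
grip_width: 0.0848
t 31.1 pos [0.6771 0.1629 0.0404] F [-0.2 -0.4 -0.2] w 84.8 toolx [ 0.245  0.969 -0.   ] toolz [-0. -0. -1.]
shift mm [ 0.3 -1.2  2.4]
```

```bash
python3 -m creep '[[0,-1,2,0,85],[0,0,0,0,85],[0,0,0,0,35],[0,0,0,0,35],[0,0,0,0,35],[0,0,0,0,35],[0,0,0,0,35],[0,0,0,0,35]]'; python3 -m creep '[[0,0,-5,0,35],[0,0,-10,0,35],[0,0,-20,0,35],[0,0,-35,0,35],[0,0,0,0,35],[0,0,0,0,35]]'
```

```text
time: 32.1
position: [0.6767, 0.1632, 0.0392]
eef_rot: [2.478, 1.929, 0.002]
force: [-0.5, 0.0, 5.4]
grip_width: 0.0412
time: 32.85
position: [0.6755, 0.1631, 0.1083]
eef_rot: [-2.479, -1.93, 0.001]
force: [0.0, 0.1, -3.4]
grip_width: 0.0414
```

```bash
python3 -m creep '[[0,0,-45,0,35],[0,0,-50,0,35],[0,0,0,0,35],[0,0,0,0,35]]'; python3 -c "
from h import *
go(.473,-.283,.2)
im,i=snap('top'); b=up(im,4)
cv2.imwrite('pics/t2.png',b)
im,i=snap('wrist'); cen(i,'lamp_base',.028); cen(i,'walnut_foot',.09)
"
```

```text
time: 33.35
position: [0.6744, 0.163, 0.2012]
eef_rot: [-2.477, -1.928, 0.006]
force: [-0.3, 0.4, -3.0]
grip_width: 0.0416
t 33.35 pos [0.6744 0.163  0.2012] F [-0.3  0.4 -3. ] w 41.6 toolx [ 0.245  0.969 -0.001] toolz [-0.004 -0.    -1.   ]
shift mm [-481.8  -85.9    2.2]
lamp_base 0.74 box 207 118 98 42 rect [639.9 175. ] [109.  44.] 75 circ [660.4 169.4] 54.3
walnut_foot 0.61 box 166 146 175 164 rect [721.8 152.6] [172. 168.] 26 circ [723.3 151.6] 87.8
```

```bash
python3 -m creep '[[-53.5,-9.5,0,0,35],[-53.5,-9.5,0,0,35],[-53.5,-9.5,0,0,35],[-53.5,-9.5,0,0,35],[-53.5,-9.5,0,0,35],[-53.5,-9.5,0,0,35],[-53.5,-9.5,0,0,35],[-53.5,-9.5,0,0,35]]'; python3 -m creep '[[-53.5,-9.5,0,0,35],[0,0,0,0,35],[0,0,0,0,35]]';  python3 -c "
from h import *
print(robot.get_obs()['q'])
go(.473,-.283,.03)
im,i=snap('wrist'); cen(i,'cork_mat',.006)
b=np.ascontiguousarray(up(im,1.25)); s=1.25
a=np.radians(68); c,sn=np.cos(a),np.sin(a)
q=np.array([proj(i,[.473+.065*(c*u-sn*v),-.283+.065*(sn*u+c*v),.006]) for u,v in [(1,1),(1,-1),(-1,-1),(-1,1)]])
cv2.polylines(b,[(q*s).astype(np.int32)],True,(0,0,255),1)
cv2.imwrite('pics/w14.png',b)"
```

```text
time: 34.55
position: [0.4963, -0.2344, 0.2027]
eef_rot: [-2.478, -1.929, 0.0]
force: [0.6, -0.2, -2.5]
grip_width: 0.0413
time: 34.92
position: [0.4746, -0.2823, 0.2027]
eef_rot: [-2.478, -1.927, -0.0]
force: [0.3, -0.4, -3.4]
grip_width: 0.0409
[-7.39222639e-01  4.42723946e-01  1.62587952e+00  6.64989140e-04
  1.07511838e+00 -2.06140231e+00]
t 34.92 pos [ 0.4746 -0.2823  0.2027] F [ 0.3 -0.4 -3.4] w 40.9 toolx [0.246 0.969 0.002] toolz [-0.001  0.002 -1.   ]
shift mm [ -1.4  -1.1 172.7]
cork_mat 0.65 box 197 99 118 66 rect [ 444.7 -272.4] [130.  77.] 68 circ [ 445.7 -272.9] 74.7
```

View pics/w14.png

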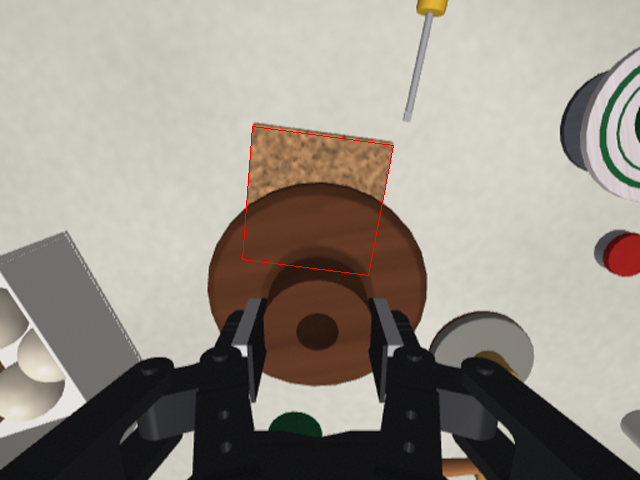

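```bash
python3 -m creep '[[-1.5,-2.5,20,0,35],[0,0,45,0,35],[0,0,45,0,35],[0,0,40,0,35],[0,0,15,0,35],[0,0,0,0,35],[0,0,0,0,35],[0,0,0,0,35]]'; python3 -c "
from h import *
go(.4715,-.283,.017)"
```

```text
time: 36.02
position: [0.4734, -0.2843, 0.0401]
eef_rot: [2.476, 1.928, 0.001]
force: [0.1, -0.5, -2.2]
grip_width: 0.0413
t 36.02 pos [ 0.4734 -0.2843  0.0401] F [ 0.1 -0.5 -2.2] w 41.3 toolx [ 0.245  0.97  -0.002] toolz [ 0.002 -0.002 -1.   ]
shift mm [ 0.8 -2.2 23.1]
```

```bash
python3 -m creep '[[0.5,-1.5,10,0,35],[0,0,8,0,35],[0,0,2,0,35],[0,0,0,0,35]]'; for k in 1 2 3 4 5; do python3 -m creep '[[0,0,1,0,35],[0,0,0,0,35]]' | sed -n '2p;4p'; done
```

```text
time: 36.52
position: [0.4708, -0.2826, 0.0181]
eef_rot: [-2.478, -1.929, 0.0]
force: [0.3, 0.5, -2.3]
grip_width: 0.0413
position: [0.4711, -0.2828, 0.0176]
force: [0.1, -0.7, -2.9]
position: [0.4712, -0.2828, 0.0172]
force: [-1.3, 0.3, 4.0]
position: [0.4712, -0.2829, 0.0171]
force: [-2.3, 1.2, 12.0]
position: [0.4712, -0.2829, 0.0171]
force: [-3.4, 1.9, 18.2]
position: [0.4712, -0.2829, 0.017]
force: [-5.2, 3.7, 24.0]
```

Contact at .0172, as predicted. Relax, release, rise, and check everything from above.

```bash
python3 -m creep '[[0,0,-3,0,35],[0,0,0,0,55],[0,0,0,0,75],[0,0,0,0,75],[0,0,-20,0,80],[0,0,-40,0,80],[0,0,-50,0,80],[0,0,-50,0,80]]';  python3 -m creep '[[50,-30,-30,0,80],[50,-30,-30,0,80],[0,-55,-20,0,80],[0,0,0,0,80],[0,0,0,0,80]]'
python3 - <<'E'
from h import *
im,i=snap('top')
b=up(im,4)
Y=(0,255,255)
for x,y,z,d in [(.682,-.150,.058,.037),(.682,-.150,.018,.11),(.465,-.001,.076,.056),(.466,-.001,.06,.124),(.461,.269,.084,.04),(.461,.269,.05,.16),(.471,-.283,.05,.044),(.471,-.283,.021,.104),(.677,.163,.028,.12),(.677,.163,.084,.01)]: circ(b,i,x,y,z,d,Y)
b=b[60*4:270*4,140*4:450*4]; cv2.imwrite('pics/f1.png',cv2.convertScaleAbs(cv2.resize(b,(800,542),interpolation=cv2.INTER_AREA),alpha=1.4))
E
```

```text
time: 38.78
position: [0.4707, -0.2824, 0.1774]
eef_rot: [-2.478, -1.929, 0.0]
force: [-0.0, -0.4, 0.2]
grip_width: 0.0799
time: 39.4
position: [0.3863, -0.1633, 0.2539]
eef_rot: [2.478, 1.928, 0.001]
force: [-0.0, 0.4, 0.4]
grip_width: 0.0801
```

Run:
```python
from h import *
E={'brass_cup':(.682,-.150,[(.018,.036),(.058,.037)]),'green_cap':(.465,-.001,[(.06,.056),(.076,.056),(.086,.04)]),'glass_body':(.461,.269,[(.004,.06),(.028,.078),(.084,.04)]),'walnut_foot':(.471,-.283,[(.006,.104),(.021,.104),(.05,.044)]),'lamp_base':(.677,.163,[(0,.12),(.028,.12),(.084,.01)])}
for c in ['top','scene']:
    im,i=snap(c)
    for n,(x,y,L) in E.items():
        p=np.array([proj(i,[x+d/2*np.cos(t),y+d/2*np.sin(t),z]) for z,d in L for t in t_]); h=cv2.convexHull(p.astype(np.float32))
        m=np.zeros((384,512),np.uint8); cv2.fillConvexPoly(m,h.round().astype(np.int32),1); m=m>0
        best=max(((r['region']&m).sum()/(r['region']|m).sum(),r['p'],*(np.array(np.nonzero(r['region'])).mean(1)-np.array(np.nonzero(m)).mean(1))) for r in imaging.masks_of(c,n)) if imaging.masks_of(c,n) else None
        print(c,n,np.round(best,2) if best else None,'meancol',im[m].mean(0).round())
go(0,0,0)
```

```text
top brass_cup [ 0.81  0.5  -0.25  0.2 ] meancol [83. 67. 37.]
top green_cap [ 0.9   0.88  0.29 -0.12] meancol [35. 65. 46.]
top glass_body [ 0.91  0.74 -0.45 -0.09] meancol [106.  68.  21.]
top walnut_foot [ 0.78  0.56 -2.18 -0.87] meancol [47. 27. 14.]
top lamp_base [0.88 0.71 0.57 0.07] meancol [27. 27. 26.]
scene brass_cup [ 0.66  0.59 -0.47  0.79] meancol [72. 62. 42.]
scene green_cap [ 0.83  0.69 -0.8   0.79] meancol [47. 63. 51.]
scene glass_body [0.92 0.94 0.62 0.64] meancol [94. 66. 39.]
scene walnut_foot [0.88 0.68 0.78 0.22] meancol [49. 34. 24.]
scene lamp_base [0.89 0.74 1.46 0.56] meancol [37. 39. 36.]
t 40.55 pos [ 0.3856 -0.1628  0.2537] F [-0.  -0.1 -0.3] w 80.0 toolx [ 0.245  0.969 -0.   ] toolz [ 0. -0. -1.]
shift mm [  63.2 -413.8  253.7]
```

```bash
python3 -c "
from cell import robot; print(robot.close_job())"
```

```text
the job is handed in; nothing more can be done
None
```

I took the lamp column apart from the top down and stood each part in its place. The brass cup is on the felt pad, the green cap on the spraying stand, the amber glass in the washing bowl and the walnut foot on the cork mat. The bare base stayed standing where it was. I handed the job in at about 40.6 s, with the gripper clear of everything.

**First grasp:** My first close on the brass cup missed. The pads shut to 30 mm above its rim because the fingertips sit about 28 mm farther back than described. I opened, went 15 mm lower and gripped it, and used the corrected reach for the other parts.

**Putting down:** Each part touched its surface within 1 mm of the predicted height, at no more than about 24 N.

**Final check:** Network masks from the top and scene cameras matched upright outlines at the planned positions to about 1.5 pixels, with two weaker results:
- The foot in the top view was 2.2 pixels off, probably because the gripper partly hid it. The scene view put it within 0.8 pixel.
- The brass cup outline overlapped only 0.66 in the scene view and 0.81 in the top view.

A wrist look just after release put the green cap about 3 to 5 mm from the stand's centre, which I left as it was. The viewer had reached its 16-picture limit, so the last check was by numbers only, not by eye.

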